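Put the pastry brush away in the spring-lidded box

ROBOT

A 6-joint arm with a two-finger parallel gripper is mounted at the origin on a cart in front of the work surface, level with it; the furniture and walls round the work are solid. World frame = base frame: x ahead of the robot, y to its left, z up, the work surface at z = 0. Lengths are in m, angles in rad, forces in N, time in s.
With the tool pointing down it reaches from about 0.325 to 0.75 m from the base axis. Payload 7.6 kg.
Tool frame: the origin (TCP) lies at the centre of the arm's flange, where the gripper is bolted on; the fingertips stand 173 mm ahead of it and the grasp point (between the pads) lies 155 mm ahead of it; z points along the fingers, y is the line along which they close (so a half turn about z gives the same grasp; the last joint's range is limited). The gripper opens to 85 mm and grips with 20 to 120 N. Pads are 22 mm wide; open, the fingers measure 114 mm over their backs; the gripper's body (76 mm by 85 mm) begins 54 mm behind the grasp point. The pads swing forward as they close: fully open they stand 13 mm farther back than shut.
Start: joints at [1.037, 0.052, 1.401, -0, 1.689, -0.07], TCP at [0.235, 0.47, 0.405] pointing down, gripper open.
Joint ranges: [-2.9, 2.9], [-0.91, 2.17], [0.12, 2.37], [-1.06, 4.2], [0.26, 2.73], [-2.93, 2.93]. Speed limits (rad/s): [2.57, 2.57, 3.01, 3.14, 3.14, 3.14].

INTERFACE

Orientations are given as a rotation vector (axis times angle).
In Python, from cell import monitor, optics, manip gives the robot as it stands. The module is installed in compiled form; this text tells all that it offers.
- The arm moves only by the shell command python3 -m pendant 'ROWS' [FORCE]. ROWS is JSON, a list of rows, each a list of 7 numbers: the shift along the tool's x, y, z each as a share of 75 cm, from -1 to 1, then the turn, a rotation vector about the tool's x, y, z each as a share of 45 degrees, from -1 to 1, then the finger opening in mm, from 0 to 85.4. A call has 1 to 12 rows; each row is the pose to reach, as a shift and turn from the pose commanded when the call began, along the tool's axes at that moment; what a row does not reach only later rows make up. A row lasts 1/8 s, in which the tool goes at most 62.5 mm and 10.7 degrees, less where a joint would pass 70% of its speed; a pose out of reach is approached as far as the arm can. A call with a number of a shift or a turn outside -1 to 1 is refused whole. A call with a gripper value outside its range is refused whole. The fingers move at their own pace and stop on an object; FORCE is the grip in N (left out, the last holds). Time passes only in rows, so rows that repeat a pose let the fingers close. It gives the time, the measured TCP pose, the force, the opening and the grip force at its end, in the units of the state.
- monitor.get_obs(): the state, without advancing time (a new reading comes with each control period).
- optics.get_image(name): name is "scene" or "top" or "wrist"; returns a dict with "image" (400x640x3 uint8, red, green, blue), "z_map" (400x640 float32, m along the optical axis (not along the pixel's ray), 0 where there is no reading), "fx", "fy", "cx", "cy" (pixels), "dist_coeffs" ([k1, k2, p1, p2, k3] as OpenCV has them; the pictures are not rectified), "rvec" (rotation vector, rad) and "tvec" (3), from world to camera coordinates, as OpenCV has them. Camera axes: x right, y down, z forward; pixel columns grow to the right and rows downward; lengths in m; the calibration is good to about 2 mm. A picture is of the moment at which its call begins.
- manip.close_job(): hands the job in; it is judged then, once.
The state is a dict: "clock": time; "qpos": joint angles; "joint_vel": joint speeds; "joint_torque": joint torques, N m; "ee_pos": TCP position; "eef_rot": TCP orientation; "contact_force": force on the tool from outside, world axes, zero at the start; "ft_torque": the same for the moment, N m; "gripper_width": finger opening in m; "grasp_force": force on a finger pad.
Only numpy, scipy, OpenCV 4.12 (cv2) and the standard library are available. Lean on these libraries where they do the work, as an engineer would, in place of code of your own. Each camera call takes 0.05 s, during which the arm holds its last target. There are 200 camera calls.

TASK

Put the round pastry brush away in the white utensil box. First take the spice jar off the box's lid and stand it upright on the worktop; then press the thumb latch so that the sprung lid pops up, lay the brush flat inside, and press the lid down until it snaps shut and stays latched. Leave the stoneware bottle and the mug in front of the box, and the small wooden spoon, where they are.

Things in the scene. Friction and masses are not known exactly. Their poses are not given: they have to be found in the camera images.
- utensil_box: white open-topped box, fixed to the worktop, 140 (its x) by 212 (its y) by 60 mm high, walls and floor 6 mm, so 128 x 200 mm inside. Origin: centre of its underside; z up; the latch is on the long side at -x (towards the robot), the lid hinge on the long side at +x. Turned up to 0.4 rad either way
- box_floor (a point): centre of the box's inner floor, 6 mm above the worktop; axes as the box
- lid_hinge (a point): middle of the lid's hinge line at the box's back rim, 70 mm along the box's +x from its centre and 60 mm up; the hinge runs along the box's y
- box_lid (a joint): angle of the wooden lid (142 x 216 x 8 mm, its underside on the hinge line): 0 shut, 1.5 rad fully open, standing almost upright. A spring swings it open when unlatched and holds it there; shutting it takes about 1 to 2 N at its front edge, then about 4 to 6 N over the last 20 mm to snap the catch; it stays latched only once pressed fully down
- lid_edge (a point): middle of the lid's front edge, on the lid's outer (top) face, 142 mm from the hinge line; shut, it is 72 mm in front of the box's centre and 68 mm up
- latch (a joint): angle of the sprung steel thumb latch, a rocker in the middle of the box's front: 0 at rest, grows as its pad is pressed down, stop at 0.32 rad. The lid is let go at about 0.17 rad; about 4 N on the pad there, 6 N at the stop. Its hook, 24 mm wide, rises to 86 mm above the worktop, 73 to 90 mm in front of the box's centre, and catches the lid by itself when the lid is pressed down
- latch_pad (a point): where to press: on top of the latch's thumb pad, which is 34 mm wide along the box's y and sticks out in front of the box; at rest 114 mm in front of the box's centre, 36 mm above the worktop. It goes down by up to 12 mm
- spice_jar: round glass spice jar with a gold-coloured screw cap, 42 mm across, 106 mm high, 0.08 to 0.17 kg; stands upright on the shut lid at the start. Origin: centre of its underside. Set it down anywhere clear: from 0.40 to 0.65 m ahead of the robot and 0.40 m to either side the worktop holds only the things listed here (other clutter, the same kinds of jar and bottle among it, stands round the edges)
- pastry_brush: round pastry brush with a wooden handle and pale bristles, 161 mm long along its y (bristles at -y), lying on the worktop to the left or right of the box. Origin: under its middle. The handle, round and up to 22 mm thick, runs from y = -24 to +81 mm, its axis 13 mm up; hold it at y = +15 mm, about its centre of mass. It is round, and may roll a little
- brush_mid (a point): point on the brush's axis halfway along it, 13 mm above its underside; axes as the brush
- salt_spoon: bystander: small wooden spoon, 120 mm long along its y, 26 wide, 10 high, lying on the other side of the box. Origin: under its middle
- stone_bottle: bystander: brown and cream stoneware bottle, 66 mm across, 157 mm high, standing in front of the box to one side of the latch. Origin: centre of its underside
- enamel_mug: bystander: white enamel mug, 80 mm high, 82 mm across, 109 mm with its handle, standing in front of the box on the other side of the latch. Origin: under the middle of its length with the handle; the handle points to its -y
Mind the look-alikes: they are no part of the job. What is shaped like the spice_jar but pink is not meant. There is more than one size of the pastry_brush; the one meant has the size given above.

How it is judged:
By the outcome, as a careful person would: the job done as asked, in the order asked, and still so for the second after the job is handed in, with the robot touching nothing.
It also fails if it takes over 72 s, if anything falls off the work surface, if the arm or the gripper's body presses on something with over 40 N, if the wrist force passes 120 N, or if a joint passes its speed limit or range.

## Working session

There is one attempt and no reset: what is moved stays moved. The work goes in short steps, Python scripts to look and compute and a shell command to move; the robot and the scene stay as the last step left them, time stands still between calls to the robot, and variables do not carry over. Pictures are saved under pics/ and viewed, at most 10 in all, crops included, and the job is handed in when it is done.

```bash
mkdir -p pics
cat > h.py <<'E'
import numpy as np, cv2
from cell import monitor, optics, manip
from scipy.spatial.transform import Rotation as R
def shot(n):
    d=optics.get_image(n); np.save(f'pics/{n}.npy',d,allow_pickle=True); return d
def load(n): return np.load(f'pics/{n}.npy',allow_pickle=True).item()
def cloud(d):
    h,w=d['z_map'].shape
    K=np.array([[d['fx'],0,d['cx']],[0,d['fy'],d['cy']],[0,0,1]])
    u,v=np.meshgrid(np.arange(w),np.arange(h))
    p=cv2.undistortPoints(np.stack([u,v],-1).reshape(-1,1,2).astype(np.float64),K,np.array(d['dist_coeffs'],float)).reshape(h,w,2)
    z=d['z_map'].astype(float)
    c=np.dstack([p*z[...,None],z])
    M=cv2.Rodrigues(np.array(d['rvec'],float))[0]
    W=(c-np.array(d['tvec'],float).ravel())@M
    W[z<=0]=np.nan
    return W
def save(d,name,crop=None,s=1):
    im=d['image'][...,::-1]
    if crop: a,b,c,e=crop; im=im[b:e,a:c]
    cv2.imwrite(f'pics/{name}.png',cv2.resize(im,None,fx=s,fy=s,interpolation=cv2.INTER_CUBIC))
E
python3 - <<'E'
from h import *
a=shot('top'); b=shot('scene')
save(a,'top1',s=1.25); save(b,'scene1',s=1.25)
o=monitor.get_obs(); print(o)
W=cloud(a); print(np.nanmin(W.reshape(-1,3),0),np.nanmax(W.reshape(-1,3),0), W[200,320])
E
```

```text
{'clock': 0.1, 'qpos': array([ 1.03674866e+00,  5.27681297e-02,  1.40161750e+00, -1.00683764e-05,
        1.68860477e+00, -7.03036217e-02]), 'joint_vel': array([ 1.23212699e-03, -1.77446624e-03, -2.39527584e-03,  1.91782758e-04,
       -1.46044032e-03, -6.60571459e-05]), 'joint_torque': array([ 1.48088562e-03, -3.82582319e+01, -3.60985100e+01, -1.99953590e-06,
        4.80273186e-03, -5.65433720e-05]), 'ee_pos': array([0.23480109, 0.4695378 , 0.40396231]), 'eef_rot': array([-7.21845754e-01, -3.05712042e+00,  2.10049615e-03]), 'contact_force': array([ 0.37226578, -0.4059121 , -0.86883262]), 'ft_torque': array([-0.03569051, -0.04300358,  0.01922227]), 'grasp_force': 0.0, 'gripper_width': 0.08572493627315492}
[-0.39742658 -2.51646789 -1.68556799] [2.38869805 1.26788731 0.66127167] [ 0.54380786 -0.01424644  0.0659034 ]
```

View pics/top1.png

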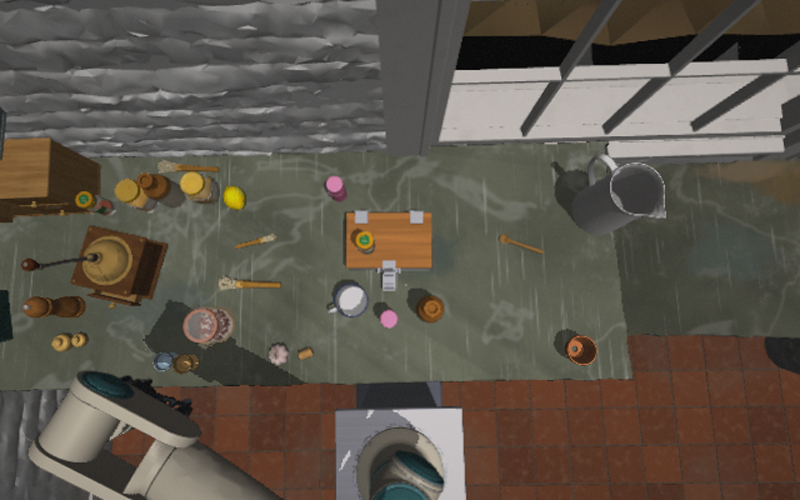

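View pics/scene1.png

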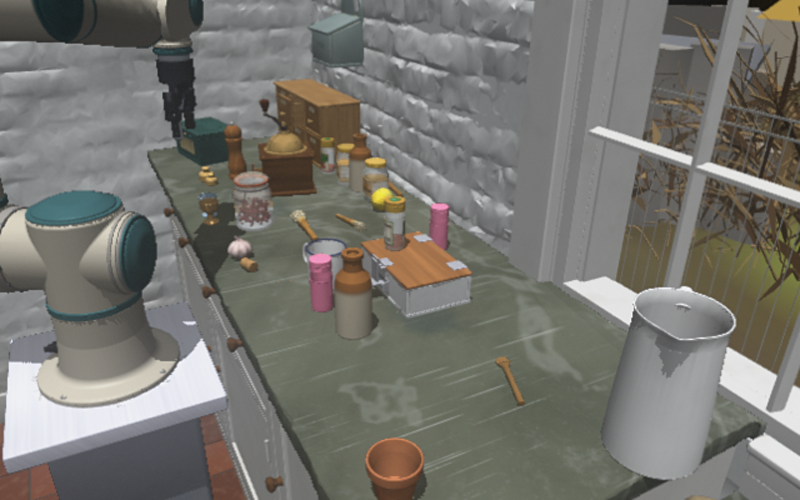

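The top view shows the lid at (388,240) with the gold-capped jar on it at (364,241), the latch at (389,278), the mug at (349,300), the bottle at (431,308), the pink decoy jars at (389,318) and (335,187), and the spoon at (520,244). There are three brush candidates, at (255,241), (250,284) and (187,167), and I'll tell them apart by length.

Run:
```python
from h import *
a=load('top'); W=cloud(a); s=1.25
H=W[...,2]
def seg(n,box,lo,hi):
    x0,y0,x1,y1=[int(v/s) for v in box]
    P=W[y0:y1,x0:x1].reshape(-1,3); P=P[(P[:,2]>lo)&(P[:,2]<hi)]
    (c,sz,an)=cv2.minAreaRect(P[:,:2].astype(np.float32))
    m=P.mean(0); u,S,vt=np.linalg.svd(P[:,:2]-m[:2],full_matrices=False)
    t=(P[:,:2]-m[:2])@vt[0]
    print(n,len(P),'rect c',np.round(c,4),'size',np.round(sz,4),'ang',round(an,2),'mean',m.round(4),'axis',vt[0].round(3),'zmax',P[:,2].max().round(4))
    return P
for n,b in dict(brushA=(230,230,280,252),brushB=(212,272,286,296),brushC=(150,155,222,175),spoon=(493,230,550,258)).items(): seg(n,b,.005,.05)
seg('lid',(340,205,440,290),.060,.075)
seg('jar',(345,225,380,255),.14,.2)
seg('latch',(378,262,400,296),.02,.058); seg('hook',(378,255,400,296),.076,.1)
seg('mug',(325,278,375,322),.03,.1);seg('mugtop',(325,278,375,322),.07,.1)
seg('bottle',(412,290,450,325),.03,.17);seg('bottop',(412,290,450,325),.14,.17)
seg('pink',(375,305,402,332),.05,.14);seg('pink2',(322,175,350,202),.05,.14)
print('table',np.nanmedian(H[int(250/s):int(300/s),int(460/s):int(490/s)]))
save(a,'brush_crop',(165,180,240,245),8)
```

```text
brushA 150 rect c [0.587  0.3748] size [0.0467 0.1214] ang 0.71 mean [0.5845 0.3622 0.0122] axis [ 0.19  -0.982] zmax 0.0246
brushB 330 rect c [0.4789 0.389 ] size [0.1814 0.0588] ang 86.05 mean [0.4712 0.3869 0.0173] axis [0.047 0.999] zmax 0.0297
brushC 359 rect c [0.8001 0.5629] size [0.1902 0.0531] ang 88.78 mean [0.7939 0.5645 0.017 ] axis [-0.11  -0.994] zmax 0.0311
spoon 154 rect c [ 0.5631 -0.3327] size [0.1478 0.07  ] ang 88.39 mean [ 0.5606 -0.3327  0.0078] axis [0.22  0.976] zmax 0.0145
lid 2867 rect c [0.5477 0.0187] size [0.2188 0.1949] ang 88.7 mean [0.5696 0.0109 0.0684] axis [-0.009 -1.   ] zmax 0.0749
jar 178 rect c [0.5531 0.0694] size [0.0403 0.0397] ang 34.22 mean [0.5514 0.0684 0.1718] axis [-0.916 -0.402] zmax 0.1809
latch 159 rect c [0.4727 0.0175] size [0.0542 0.0542] ang 88.94 mean [0.471  0.0176 0.036 ] axis [-0.999  0.044] zmax 0.0485
hook 31 rect c [0.4929 0.0149] size [0.0247 0.0192] ang 88.39 mean [0.4889 0.0162 0.0816] axis [ 0.088 -0.996] zmax 0.0887
mug 151 rect c [0.4213 0.1158] size [0.091  0.0796] ang 77.3 mean [0.4205 0.1272 0.0653] axis [-0.542  0.841] zmax 0.0848
mugtop 77 rect c [0.4202 0.1106] size [0.0797 0.0804] ang 71.0 mean [0.4196 0.1183 0.0785] axis [ 0.271 -0.963] zmax 0.0848
bottle 393 rect c [ 0.3941 -0.0804] size [0.0638 0.0622] ang 88.54 mean [ 0.3939 -0.0786  0.1265] axis [ 0.222 -0.975] zmax 0.164
bottop 140 rect c [ 0.3946 -0.0814] size [0.0344 0.0339] ang 88.5 mean [ 0.3948 -0.0816  0.1548] axis [ 0.339 -0.941] zmax 0.164
pink 155 rect c [0.374  0.0183] size [0.0398 0.0398] ang 43.61 mean [0.3734 0.0185 0.1045] axis [-0.975 -0.224] zmax 0.111
pink2 204 rect c [0.7082 0.146 ] size [0.0391 0.044 ] ang 89.27 mean [0.7042 0.1448 0.0959] axis [-0.967 -0.254] zmax 0.1131
table 0.0001668312530102636
```

View pics/brush_crop.png

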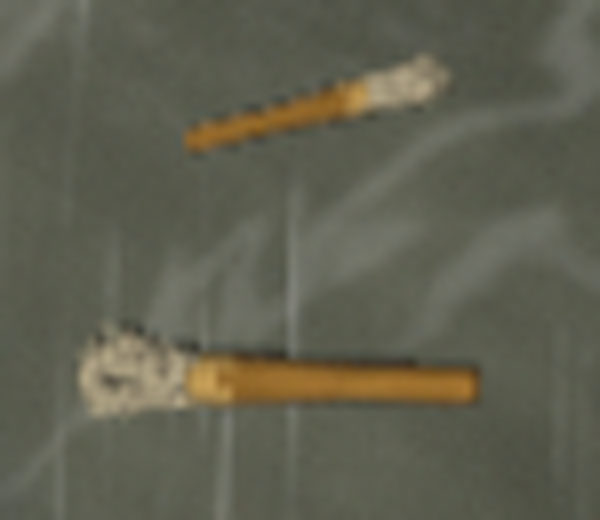

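Brush B, raw (250,284), shown in the crop from (80,380) to (478,385), is about 50 px long. At roughly 3.2 mm/px that is about 160 mm, so it is the one meant. A is about 108 mm, too short. C lies in the clutter at x = 0.80, out of reach. Next I'll refine the box, brush and latch poses.

```bash
cat >> h.py <<'E'
def ray(d,uv,z):
    K=np.array([[d['fx'],0,d['cx']],[0,d['fy'],d['cy']],[0,0,1]])
    p=cv2.undistortPoints(np.array(uv,float).reshape(-1,1,2),K,np.array(d['dist_coeffs'],float)).reshape(-1,2)
    M=cv2.Rodrigues(np.array(d['rvec'],float))[0]; t=np.array(d['tvec'],float).ravel()
    D=np.c_[p,np.ones(len(p))]@M; C=-M.T@t
    return C+D*((z-C[2])/D[:,2])[:,None]
def go(p=None,yaw=None,tip=None,R1=None):
    """target: TCP p (or grasp-tip point), tool down with tool-y (closing line) at world angle yaw"""
    o=monitor.get_obs(); R0=R.from_rotvec(o['eef_rot'])
    if R1 is None:
        if yaw is None: R1=R0
        else:
            c=[]
            for y in (yaw,yaw+np.pi):
                yy=np.array([np.cos(y),np.sin(y),0]); zz=np.array([0,0,-1.]); c.append(R.from_matrix(np.c_[np.cross(yy,zz),yy,zz]))
            R1=min(c,key=lambda r:(R0.inv()*r).magnitude())
    if tip is not None: p=np.array(tip)-R1.apply([0,0,.173])
    s=R0.inv().apply(np.array(p)-o['ee_pos'])/.75; w=np.degrees((R0.inv()*R1).as_rotvec())/45
    print('row',s.round(4).tolist(),w.round(3).tolist(),'dist',np.linalg.norm(s*.75).round(3),'from',o['ee_pos'].round(4),'t',round(o['clock'],2))
E
python3 - <<'E'
from h import *
a=load('top'); W=cloud(a); H=W[...,2]; im=a['image'].astype(int)
# lid: wood mask around
hsv=cv2.cvtColor(a['image'],cv2.COLOR_RGB2HSV)
m=np.zeros(H.shape,np.uint8); m[165:218,272:350]=1
w=(m>0)&(abs(H-.068)<.008)
ys,xs=np.where(w); P=ray(a,np.c_[xs,ys],.068)
# fit rect edges: front rows(low x), left, right via percentiles over bins
def edge(key,other,sgn,lo,hi,nb=12):
    out=[]
    for l,h in zip(np.linspace(lo,hi,nb+1)[:-1],np.linspace(lo,hi,nb+1)[1:]):
        s=P[(P[:,other]>l)&(P[:,other]<h)]
        if len(s): out.append(((l+h)/2,(s[:,key].max() if sgn>0 else s[:,key].min())))
    out=np.array(out); f=np.polyfit(out[:,0],out[:,1],1); return f.round(4),np.polyval(f,out[:,0].mean()).round(4),out[:,0].mean().round(3), (out[:,1]*1e3).round(0)
print('left',edge(1,0,1,.49,.6)); print('right',edge(1,0,-1,.49,.6))
print('front',edge(0,1,-1,-.08,-.01)); print('frontL',edge(0,1,-1,.04,.11));print('back',edge(0,1,1,-.08,.11))
# latch profile along x
for y in (.008,.017,.026):
  s=(abs(W[...,1]-y)<.003)&(W[...,0]>.40)&(W[...,0]<.50)&(H>.005)
  o=np.argsort(W[s][:,0]); print(y,[tuple((q*1e3).round().astype(int)) for q in W[s][o][:,[0,2]]])
# brush B mask by color vs table (sat/height)
m=(H>.006)&(H<.05); m[:217]=0;m[237:]=0;m[:,:170]=0;m[:,228:]=0
ys,xs=np.where(m); P=ray(a,np.c_[xs,ys],.013)
mu=P.mean(0);vt=np.linalg.svd(P[:,:2]-mu[:2],full_matrices=False)[2]; 
print('B y range',P[:,1].min(),P[:,1].max(),'col',xs.min(),xs.max())
h=P[P[:,1]<.38]; f=np.polyfit(h[:,1],h[:,0],1); print('handle x at y=.387,.37,.31',np.polyval(f,[.387,.37,.31]),f)
sat=hsv[...,1]>110
o=R.from_rotvec(monitor.get_obs()['eef_rot']).as_matrix(); print(o.round(3))
E
```

```text
left (array([ 0.3421, -0.072 ]), np.float64(0.1145), np.float64(0.545), array([ 31., 124., 124., 124., 124., 124., 121., 121., 121., 120., 120.,
       120.]))
right (array([-0.0332, -0.0715]), np.float64(-0.0896), np.float64(0.545), array([-88., -88., -89., -89., -89., -89., -90., -90., -90., -91., -91.,
       -91.]))
front (array([0.0229, 0.4998]), np.float64(0.4987), np.float64(-0.045), array([498., 498., 498., 498., 499., 499., 499., 499., 499., 499., 499.,
       499.]))
frontL (array([0.0228, 0.4998]), np.float64(0.5015), np.float64(0.075), array([501., 501., 501., 501., 501., 501., 502., 502., 502., 502., 502.,
       502.]))
back (array([0.0204, 0.6414]), np.float64(0.6417), np.float64(0.015), array([642., 642., 642., 639., 640., 640., 641., 641., 638., 645., 645.,
       646.]))
0.008 [(np.int64(446), np.int64(39)), (np.int64(446), np.int64(36)), (np.int64(449), np.int64(34)), (np.int64(449), np.int64(34)), (np.int64(452), np.int64(38)), (np.int64(452), np.int64(35)), (np.int64(455), np.int64(37)), (np.int64(456), np.int64(32)), (np.int64(458), np.int64(37)), (np.int64(459)
[... 2495 characters left out ...]
np.int64(37)), (np.int64(478), np.int64(34)), (np.int64(481), np.int64(38)), (np.int64(481), np.int64(38)), (np.int64(482), np.int64(61)), (np.int64(482), np.int64(59)), (np.int64(484), np.int64(80)), (np.int64(484), np.int64(76)), (np.int64(486), np.int64(89)), (np.int64(486), np.int64(84)), (np.int64(489), np.int64(85)), (np.int64(490), np.int64(83)), (np.int64(493), np.int64(78)), (np.int64(493), np.int64(76)), (np.int64(496), np.int64(79)), (np.int64(497), np.int64(69))]
B y range 0.29914900200547767 0.47145101141560647 col 171 224
handle x at y=.387,.37,.31 [0.46896958 0.46846373 0.46667839] [0.02975575 0.4574541 ]
[[-0.894  0.447 -0.001]
 [ 0.447  0.894 -0.001]
 [ 0.    -0.001 -1.   ]]
```

Box centre is about (0.572, 0.016) with yaw about -0.027. The lid's front edge is at x = 0.500 and the pad at (0.458, 0.0185, 0.036), both consistent with the given sizes. The brush grasp point is about (0.468, 0.365). Next is the jar.

```bash
python3 -c "
from h import *
go(tip=[.5525,.0690,.26],yaw=1.544)"
```

```text
row [-0.6177, -0.2882, -0.0384] [-0.002, -0.0, -0.556] dist 0.512 from [0.2348 0.4695 0.404 ] t 0.1
```

```bash
python3 -m pendant '[[-0.618,-0.288,-0.038,0,0,-0.556,85],[-0.618,-0.288,-0.038,0,0,-0.556,85],[-0.618,-0.288,-0.038,0,0,-0.556,85],[-0.618,-0.288,-0.038,0,0,-0.556,85],[-0.618,-0.288,-0.038,0,0,-0.556,85],[-0.618,-0.288,-0.038,0,0,-0.556,85],[-0.618,-0.288,-0.038,0,0,-0.556,85],[-0.618,-0.288,-0.038,0,0,-0.556,85],[-0.618,-0.288,-0.038,0,0,-0.556,85],[-0.618,-0.288,-0.038,0,0,-0.556,85],[-0.618,-0.288,-0.038,0,0,-0.556,85]]' 25
python3 - <<'E'
from h import *
go(tip=[.5525,.0690,.115],yaw=1.544)
d=shot('wrist'); save(d,'w1'); W=cloud(d)
P=W.reshape(-1,3); s=P[(P[:,2]>.155)&(P[:,2]<.182)&(abs(P[:,0]-.5525)<.05)&(abs(P[:,1]-.069)<.045)]
print(len(s),cv2.minEnclosingCircle(s[:,:2].astype(np.float32)) if len(s) else '')
E
```

```text
clock: 1.48
ee_pos: [0.5524, 0.0696, 0.4328]
eef_rot: [-0.042, -3.14, -0.001]
contact_force: [-0.2, -1.3, 0.2]
gripper_width: 0.085
grasp_force: 0.0
row [-0.0003, -0.0009, 0.1931] [0.0, -0.001, 0.0] dist 0.145 from [0.5524 0.0696 0.4328] t 1.48
3115 ((0.5557079315185547, 0.0672706663608551), 0.02084999345242977)
```

View pics/w1.png

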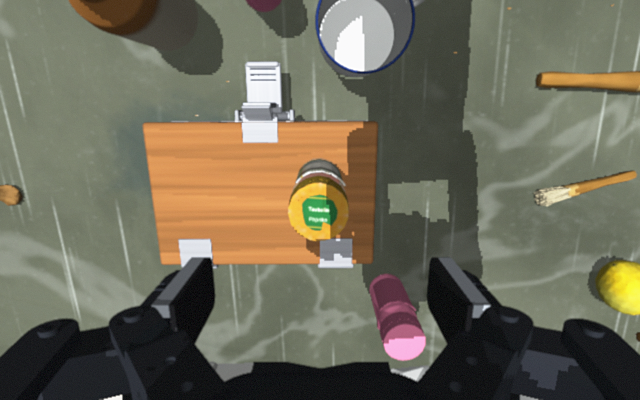

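The wrist view shows the gold-capped jar at (318,210), between the fingers, and the latch at (262,90). Descend and grip.

```bash
python3 -m pendant '[[-0.003,-0.002,0.08,0,0,0,85],[-0.003,-0.002,0.15,0,0,0,85],[-0.003,-0.002,0.193,0,0,0,85],[-0.003,-0.002,0.193,0,0,0,85],[-0.003,-0.002,0.193,0,0,0,30],[-0.003,-0.002,0.193,0,0,0,30],[-0.003,-0.002,0.193,0,0,0,30],[-0.003,-0.002,0.193,0,0,0,30],[-0.003,-0.002,0.193,0,0,0,30],[-0.003,-0.002,0.193,0,0,0,30]]' 30; python3 -c "
from h import *
go(tip=[.53,-.19,.047])"
```

```text
clock: 2.78
ee_pos: [0.5552, 0.0676, 0.2901]
eef_rot: [0.042, 3.139, 0.001]
contact_force: [-0.6, 0.6, 6.0]
gripper_width: 0.0399
grasp_force: 29.8
row [0.0252, -0.3444, 0.0932] [0.0, 0.0, 0.0] dist 0.268 from [0.5552 0.0676 0.2901] t 2.77
```

```bash
python3 -m pendant '[[0,0,-0.03,0,0,0,30],[0,0,-0.08,0,0,0,30],[0.01,-0.06,-0.08,0,0,0,30],[0.025,-0.13,-0.08,0,0,0,30],[0.025,-0.2,-0.08,0,0,0,30],[0.025,-0.27,-0.08,0,0,0,30],[0.025,-0.344,-0.08,0,0,0,30],[0.025,-0.344,-0.06,0,0,0,30],[0.025,-0.344,0,0,0,0,30],[0.025,-0.344,0.05,0,0,0,30],[0.025,-0.344,0.075,0,0,0,30],[0.025,-0.344,0.075,0,0,0,30]]' 30
```

```text
clock: 4.28
ee_pos: [0.5291, -0.1893, 0.231]
eef_rot: [-0.042, -3.139, -0.002]
contact_force: [0.9, -0.6, -0.2]
gripper_width: 0.0402
grasp_force: 30.4
```

```bash
python3 -m pendant '[[0,0,0.006,0,0,0,30],[0,0,0.010,0,0,0,30],[0,0,0.012,0,0,0,30],[0,0,0.012,0,0,0,30]]' 30
python3 - <<'E'
from h import *
d=shot('scene'); W=cloud(d); P=W.reshape(-1,3)
s=P[(abs(P[:,0]-.53)<.05)&(abs(P[:,1]+.19)<.06)&(P[:,2]<.12)]
t=s[(s[:,2]>.004)]; print(t[:,2].min(),np.histogram(t[:,2],12))
save(d,'jar',(300,170,460,290),5)
E
```

```text
clock: 4.78
ee_pos: [0.5293, -0.19, 0.2234]
eef_rot: [0.043, 3.141, -0.0]
contact_force: [-0.2, -0.9, -1.5]
gripper_width: 0.0401
grasp_force: 30.4
0.0040105701357664265 (array([ 74,  73,  75,  70,  59,  66,  86,  96,  78,  73, 212, 100]), array([0.00401057, 0.01365887, 0.02330718, 0.03295548, 0.04260378,
       0.05225208, 0.06190039, 0.07154869, 0.08119699, 0.0908453 ,
       0.1004936 , 0.1101419 , 0.1197902 ]))
```

View pics/jar.png

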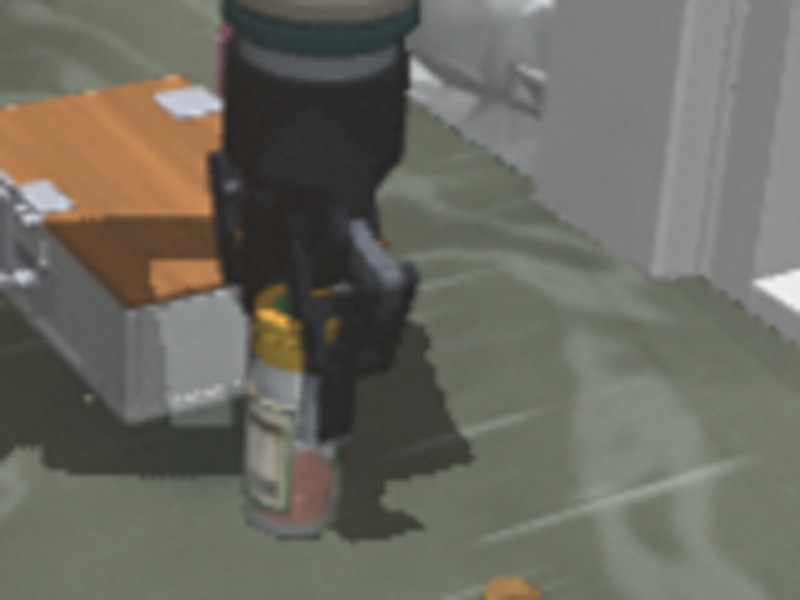

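The jar is upright, with its base at (290,530), just above the worktop. Lower the last millimetre or so until contact.

```bash
python3 -m pendant '[[0,0,0.002,0,0,0,30],[0,0,0.003,0,0,0,30],[0,0,0.003,0,0,0,30]]' 30
```

```text
clock: 5.2
ee_pos: [0.5294, -0.19, 0.2222]
eef_rot: [0.043, 3.14, -0.0]
contact_force: [-2.9, 1.2, 5.9]
gripper_width: 0.0399
grasp_force: 31.0
```

```bash
python3 -m pendant '[[0,0,0.0025,0,0,0,50],[0,0,0.0025,0,0,0,75],[0,0,0.0025,0,0,0,85],[0,0,0.0025,0,0,0,85],[0,0,0.0025,0,0,0,85],[0,0,-0.05,0,0,0,85],[0,0,-0.13,0,0,0,85],[0,0,-0.19,0,0,0,85],[0,0,-0.19,0,0,0,40],[0,0,-0.19,0,0,0,0]]' 30
python3 - <<'E'
from h import *
go(tip=[.458,.0185,.25]); go(tip=[.458,.0185,.040])
d=shot('top'); W=cloud(d); P=W.reshape(-1,3)
s=P[(abs(P[:,0]-.53)<.06)&(abs(P[:,1]+.19)<.06)&(P[:,2]<.13)&(P[:,2]>.09)]
print(len(s),cv2.minEnclosingCircle(s[:,:2].astype(np.float32)) if len(s) else '', np.median(s[:,2]) if len(s) else '')
E
```

```text
clock: 6.45
ee_pos: [0.5291, -0.1899, 0.3626]
eef_rot: [-0.043, -3.14, -0.001]
contact_force: [-0.1, -0.4, -0.3]
gripper_width: 0.0513
grasp_force: 0.0
row [0.1021, 0.2751, -0.0803] [0.0, 0.0, 0.0] dist 0.228 from [ 0.5291 -0.1899  0.3626] t 6.45
row [0.1019, 0.275, 0.1997] [0.0, 0.0, 0.0] dist 0.266 from [ 0.5291 -0.1899  0.3626] t 6.45
73 ((0.5163431763648987, -0.19074995815753937), 0.017350956797599792) 0.10560349464105834
```

```bash
python3 -m pendant '[[0,0.05,-0.08,0,0,0,0],[0.05,0.13,-0.08,0,0,0,0],[0.08,0.2,-0.08,0,0,0,0],[0.102,0.275,-0.08,0,0,0,0],[0.102,0.275,-0.08,0,0,0,0],[0.102,0.275,-0.08,0,0,0,0]]'
python3 - <<'E'
from h import *
go(tip=[.458,.0185,.040])
d=shot('wrist'); W=cloud(d); P=W.reshape(-1,3)
f=lambda x0,x1,y0,y1,z0,z1:P[(P[:,0]>x0)&(P[:,0]<x1)&(P[:,1]>y0)&(P[:,1]<y1)&(P[:,2]>z0)&(P[:,2]<z1)]
for n,s in dict(pad=f(.43,.478,-.02,.06,.025,.045),hook=f(.47,.52,-.02,.06,.078,.1),jar=f(.47,.58,-.24,-.14,.09,.12),pink=f(.34,.41,-.02,.05,.09,.12),lidR=f(.48,.66,-.12,-.02,.06,.074)).items():
  if len(s): print(n,len(s),np.percentile(s,[2,50,98],axis=0).round(4).tolist())
E
```

```text
clock: 7.25
ee_pos: [0.4584, 0.0183, 0.4223]
eef_rot: [-0.041, -3.139, 0.0]
contact_force: [-0.1, 0.5, -0.4]
gripper_width: 0.0003
grasp_force: 0.0
row [-0.0004, 0.0003, 0.2791] [0.0, 0.0, 0.0] dist 0.209 from [0.4584 0.0183 0.4223] t 7.25
pad 1039 [[0.4469, -0.0008, 0.0346], [0.4618, 0.0155, 0.0364], [0.4774, 0.0318, 0.0385]]
hook 295 [[0.484, 0.0037, 0.0783], [0.4873, 0.0146, 0.0818], [0.4944, 0.0263, 0.0878]]
jar 2128 [[0.5093, -0.2078, 0.0911], [0.5264, -0.1855, 0.1061], [0.5473, -0.1697, 0.1078]]
pink 2369 [[0.3575, -0.0015, 0.1042], [0.3755, 0.0166, 0.1063], [0.394, 0.0346, 0.1078]]
lidR 5464 [[0.5003, -0.0918, 0.0672], [0.5353, -0.0563, 0.0692], [0.5779, -0.022, 0.0706]]
```

```bash
python3 -m pendant '[[0,-0.002,0.08,0,0,0,0],[0,-0.002,0.16,0,0,0,0],[0,-0.002,0.23,0,0,0,0],[0,-0.002,0.265,0,0,0,0],[0,-0.002,0.28,0,0,0,0],[0,-0.002,0.287,0,0,0,0],[0,-0.002,0.293,0,0,0,0],[0,-0.002,0.297,0,0,0,0],[0,-0.002,0.297,0,0,0,0]]'
python3 - <<'E'
from h import *
d=shot('top'); W=cloud(d); P=W.reshape(-1,3)
s=P[(P[:,0]>.5)&(P[:,0]<.66)&(P[:,1]>-.1)&(P[:,1]<.13)&(P[:,2]>.09)]
print(len(s), np.percentile(s,[2,50,98],axis=0).round(3) if len(s) else '')
E
```

```text
clock: 8.43
ee_pos: [0.4587, 0.0166, 0.2018]
eef_rot: [0.043, 3.139, -0.001]
contact_force: [-3.1, -2.5, 6.2]
gripper_width: -0.0003
grasp_force: 3.2
584 [[ 0.593 -0.088  0.092]
 [ 0.607  0.014  0.186]
 [ 0.639  0.115  0.206]]
```

The lid is open, with its top at z ≈ 0.206. Retreat upward, then go to the brush.

```bash
python3 -m pendant '[[0,0,-0.05,0,0,0,0],[0,0,-0.13,0,0,0,0],[0,0,-0.21,0,0,0,20],[0,0,-0.28,0,0,0,50],[0,0,-0.28,0,0,0,50]]'
python3 - <<'E'
from h import *
o=monitor.get_obs(); print(o['qpos'].round(3)); R0=R.from_rotvec(o['eef_rot'])
print(R0.as_matrix().round(3))
go(tip=[.468,.365,.20],yaw=-.03);
E
```

```text
clock: 9.1
ee_pos: [0.4584, 0.0169, 0.4162]
eef_rot: [0.042, 3.13, 0.0]
contact_force: [-0.3, -1.3, -0.1]
gripper_width: 0.05
grasp_force: 0.0
[-0.044 -0.143  1.567  0.     1.706 -1.588]
[[-1.     0.027  0.011]
 [ 0.027  1.    -0.   ]
 [-0.011  0.    -1.   ]]
row [0.0003, 0.4642, 0.0577] [-0.011, 0.011, -1.996] dist 0.351 from [0.4584 0.0169 0.4162] t 9.1
```

```bash
python3 -m pendant '[[0,0.464,0.04,0,0,1,50],[0,0.464,0.04,0,0,1,50],[0,0.464,0.04,0,0,1,50],[0,0.464,0.04,0,0,1,50],[0,0.464,0.04,0,0,1,50],[0,0.464,0.04,0,0,1,50],[0,0.464,0.04,0,0,1,50],[0,0.464,0.04,0,0,1,50]]'; python3 -m pendant '[[0,0,0,0,0,1,50],[0,0,0,0,0,1,50],[0,0,0,0,0,1,50],[0,0,0,0,0,1,50],[0,0,0,0,0,1,50],[0,0,0,0,0,1,50]]'
python3 - <<'E'
from h import *
d=shot('wrist'); save(d,'w2'); W=cloud(d); P=W.reshape(-1,3)
s=P[(abs(P[:,0]-.468)<.05)&(P[:,1]>.25)&(P[:,1]<.5)&(P[:,2]>.006)&(P[:,2]<.04)]
print(len(s),np.percentile(s,[1,50,99],axis=0).round(4).tolist())
for y in np.arange(.29,.48,.01):
  t=s[abs(s[:,1]-y)<.005]
  if len(t)>5: print(round(y,3),np.percentile(t[:,0],[3,97]).round(4),t[:,0].mean().round(4),np.percentile(t[:,2],97).round(4))
go(tip=[.468,.365,.004],yaw=-.03)
E
```

```text
clock: 10.1
ee_pos: [0.4677, 0.3648, 0.3797]
eef_rot: [-1.24, -2.886, 0.002]
contact_force: [-0.4, 0.2, -0.2]
gripper_width: 0.0503
grasp_force: 0.0
clock: 10.85
ee_pos: [0.4679, 0.3638, 0.381]
eef_rot: [2.249, 2.193, 0.001]
contact_force: [-0.8, -0.2, -0.1]
gripper_width: 0.0498
grasp_force: 0.0
3676 [[0.4613, 0.3012, 0.0099], [0.4725, 0.4035, 0.02], [0.4907, 0.4551, 0.0265]]
0.3 [0.4616 0.4757] 0.4686 0.0157
0.31 [0.4609 0.4769] 0.4688 0.0165
0.32 [0.4621 0.477 ] 0.4693 0.0171
0.33 [0.4624 0.4772] 0.4697 0.0176
0.34 [0.4637 0.4773] 0.4704 0.018
0.35 [0.464  0.4775] 0.4707 0.0187
0.36 [0.4641 0.4786] 0.4711 0.0196
0.37 [0.4637 0.4797] 0.4715 0.0204
0.38 [0.4631 0.4808] 0.472 0.022
0.39 [0.4633 0.4819] 0.4724 0.0227
0.4 [0.4631 0.4829] 0.4729 0.0235
0.41 [0.4632 0.4831] 0.4735 0.0242
0.42 [0.4633 0.486 ] 0.4744 0.0238
0.43 [0.4628 0.4888] 0.4755 0.0255
0.44 [0.4619 0.4916] 0.4766 0.0267
0.45 [0.4608 0.4926] 0.4754 0.0267
0.46 [0.4616 0.4855] 0.4764 0.0239
row [0.0012, 0.0, 0.2719] [0.0, -0.0, 0.006] dist 0.204 from [0.4679 0.3641 0.3809] t 10.9
```

View pics/w2.png

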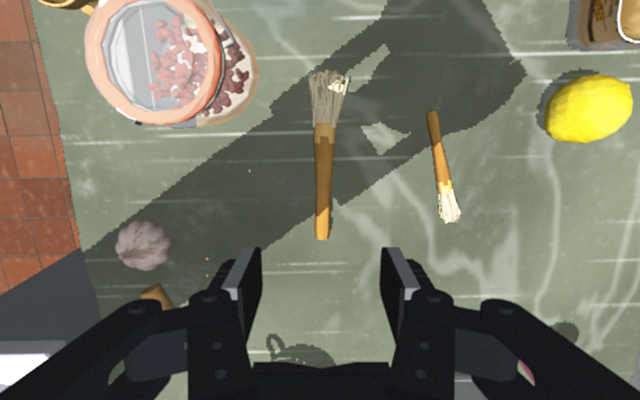

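The wrist view shows the meant brush, from bristles (328,80) to handle end (322,240), centred between the fingers; the short one is at (440,165). I'll grip at (0.471, 0.363).

```bash
python3 -m pendant '[[-0.001,0.004,0.08,0,0,0.025,50],[-0.001,0.004,0.16,0,0,0.025,50],[-0.001,0.004,0.22,0,0,0.025,50],[-0.001,0.004,0.26,0,0,0.025,50],[-0.001,0.004,0.272,0,0,0.025,50],[-0.001,0.004,0.272,0,0,0.025,50],[-0.001,0.004,0.272,0,0,0.025,5],[-0.001,0.004,0.272,0,0,0.025,5],[-0.001,0.004,0.272,0,0,0.025,5],[-0.001,0.004,0.272,0,0,0.025,5],[-0.001,0.004,0.272,0,0,0.025,5]]' 30
```

```text
clock: 12.28
ee_pos: [0.4711, 0.3642, 0.1785]
eef_rot: [2.272, 2.169, 0.005]
contact_force: [-0.4, 0.1, 6.9]
gripper_width: 0.0188
grasp_force: 29.6
```

```bash
python3 -m pendant '[[0,0,-0.05,0,0,0,5],[0,0,-0.12,0,0,0,5],[0,0,-0.19,0,0,0,5],[0,0,-0.25,0,0,0,5],[0,0,-0.25,0,0,0,5]]'
python3 - <<'E'
from h import *
go(tip=[.556,.0005,.20],yaw=-.027)
d=shot('top'); W=cloud(d); P=W.reshape(-1,3)
s=P[(P[:,0]>.55)&(P[:,0]<.68)&(P[:,1]>-.09)&(P[:,1]<.12)]
for a in np.arange(.07,.22,.02):
  t=s[abs(s[:,2]-a)<.01]
  if len(t): print(round(a,2),len(t),t[:,0].min().round(3),np.median(t[:,0]).round(3),t[:,0].max().round(3))
t=s[(s[:,2]>.0)&(s[:,2]<.02)]; print('floor',len(t),np.percentile(t,[2,98],axis=0).round(3))
E
```

```text
clock: 12.9
ee_pos: [0.4709, 0.364, 0.3695]
eef_rot: [2.271, 2.168, 0.014]
contact_force: [-0.5, -0.4, -0.9]
gripper_width: 0.0189
grasp_force: 29.7
row [-0.4788, 0.136, -0.0063] [0.01, -0.007, -0.025] dist 0.373 from [0.4709 0.364  0.3695] t 12.9
0.07 168 0.552 0.638 0.643
0.09 67 0.636 0.639 0.642
0.11 68 0.635 0.637 0.64
0.13 69 0.634 0.636 0.639
0.15 70 0.632 0.635 0.637
0.17 71 0.631 0.633 0.636
0.19 121 0.629 0.633 0.64
0.21 173 0.629 0.635 0.64
floor 1592 [[ 0.551 -0.082  0.001]
 [ 0.635  0.111  0.017]]
```

```bash
python3 -m pendant '[[-0.08,0.02,-0.006,0,0,-0.025,5],[-0.16,0.045,-0.006,0,0,-0.025,5],[-0.24,0.07,-0.006,0,0,-0.025,5],[-0.32,0.095,-0.006,0,0,-0.025,5],[-0.40,0.12,-0.006,0,0,-0.025,5],[-0.479,0.141,-0.006,0,0,-0.025,5],[-0.479,0.141,-0.006,0,0,-0.025,5],[-0.479,0.141,-0.006,0,0,-0.025,5]]'
python3 - <<'E'
from h import *
go(p=[.560,.0005,.188],yaw=-.027)
d=shot('top'); save(d,'t2',(250,130,370,230),5)
E
```

```text
clock: 13.95
ee_pos: [0.5594, 0.0001, 0.3671]
eef_rot: [-2.25, -2.189, 0.002]
contact_force: [-0.6, 0.2, -0.3]
gripper_width: 0.0184
grasp_force: 29.7
row [0.0004, 0.0014, 0.2388] [-0.003, -0.001, -0.001] dist 0.179 from [5.594e-01 1.000e-04 3.671e-01] t 13.95
```

View pics/t2.png

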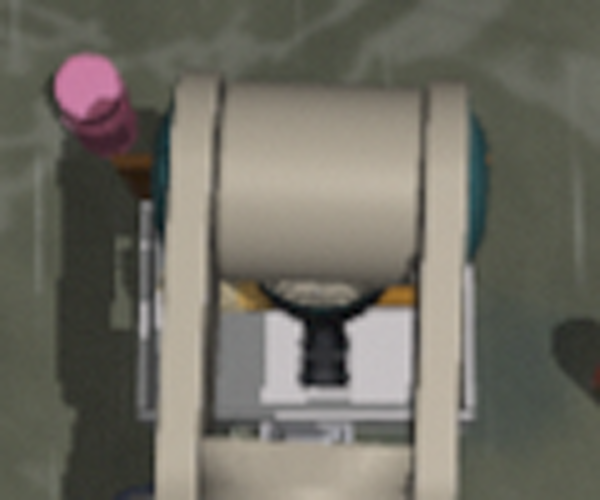

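The brush is held across the box at (320,295). The wrist link is bulky, so I'll check its clearance to the open lid before descending.

Run:
```python
from h import *
for n in ('scene','top'):
  d=shot(n) if n=='scene' else load('top')
  W=cloud(d); P=W.reshape(-1,3); s=P[(abs(P[:,1])<.14)&(P[:,0]>.45)&(P[:,0]<.75)]
  for a in np.arange(.23,.62,.03):
    t=s[abs(s[:,2]-a)<.015]
    if len(t): print(n,round(a,2),len(t),'x',np.percentile(t[:,0],[1,99]).round(3),'y',np.percentile(t[:,1],[1,99]).round(3))
```

```text
scene 0.23 228 x [0.519 0.593] y [-0.014  0.012]
scene 0.26 485 x [0.503 0.611] y [-0.018  0.016]
scene 0.29 603 x [0.495 0.619] y [-0.02   0.012]
scene 0.32 363 x [0.519 0.595] y [-0.037  0.01 ]
scene 0.35 461 x [0.521 0.588] y [-0.038  0.012]
scene 0.38 472 x [0.519 0.588] y [-0.039  0.015]
scene 0.41 468 x [0.519 0.588] y [-0.04   0.013]
scene 0.44 781 x [0.451 0.588] y [-0.067 -0.048]
scene 0.47 1048 x [0.452 0.598] y [-0.071 -0.049]
scene 0.5 1302 x [0.452 0.593] y [-0.07   0.053]
scene 0.53 230 x [0.477 0.574] y [-0.06  0.06]
top 0.23 1 x [0.525 0.525] y [-0.01 -0.01]
top 0.26 15 x [0.516 0.524] y [-0.01   0.014]
top 0.29 84 x [0.495 0.52 ] y [-0.01   0.016]
top 0.32 34 x [0.517 0.535] y [-0.027  0.029]
top 0.35 47 x [0.52  0.537] y [-0.026  0.032]
top 0.38 25 x [0.518 0.53 ] y [-0.024  0.029]
top 0.41 35 x [0.519 0.527] y [-0.018  0.026]
top 0.44 79 x [0.453 0.551] y [-0.041  0.05 ]
top 0.47 162 x [0.458 0.603] y [-0.063  0.07 ]
top 0.5 1956 x [0.452 0.6  ] y [-0.066  0.067]
top 0.53 1093 x [0.483 0.58 ] y [-0.057  0.062]
```

```bash
python3 -m pendant '[[-0.0135,0.005,0.03,0,0,0,5],[-0.0135,0.005,0.09,0,0,0,5],[-0.0135,0.005,0.15,0,0,0,5],[-0.0135,0.005,0.19,0,0,0,5],[-0.0135,0.005,0.215,0,0,0,5],[-0.0135,0.005,0.23,0,0,0,5],[-0.0135,0.005,0.2385,0,0,0,5],[-0.0135,0.005,0.2385,0,0,0,5]]'
```

```text
clock: 15.05
ee_pos: [0.5632, -0.0101, 0.1902]
eef_rot: [2.251, 2.191, 0.001]
contact_force: [-0.6, -0.1, -0.7]
gripper_width: 0.0184
grasp_force: 29.7
```

```bash
python3 -m pendant '[[0,0,0.003,0,0,0,5],[0,0,0.005,0,0,0,5],[0,0,0.0055,0,0,0,5],[0,0,0.0055,0,0,0,5]]'
```

```text
clock: 15.55
ee_pos: [0.5631, -0.0102, 0.1858]
eef_rot: [2.251, 2.191, 0.0]
contact_force: [0.5, -1.2, -1.2]
gripper_width: 0.0189
grasp_force: 29.7
```

```bash
python3 -m pendant '[[0,0,0.001,0,0,0,5],[0,0,0.0025,0,0,0,5],[0,0,0.0025,0,0,0,5]]'
```

```text
clock: 15.92
ee_pos: [0.5632, -0.0101, 0.1845]
eef_rot: [2.251, 2.191, 0.001]
contact_force: [-2.6, -0.2, 5.0]
gripper_width: 0.0187
grasp_force: 30.2
```

Contact at the expected height. Release and rise.

```bash
python3 -m pendant '[[0,0,0.001,0,0,0,24],[0,0,0.001,0,0,0,30],[0,0,0.001,0,0,0,34],[0,0,0.001,0,0,0,36],[0,0,-0.01,0,0,0,36],[0,0,-0.04,0,0,0,36],[0,0,-0.11,0,0,0,36],[0,0,-0.19,0,0,0,36],[0,0,-0.26,0,0,0,20],[0,0,-0.32,0,0,0,0],[0,0,-0.32,0,0,0,0]]'
python3 - <<'E'
from h import *
o=monitor.get_obs(); print(o['qpos'].round(2))
d=shot('wrist'); save(d,'w3'); W=cloud(d); P=W.reshape(-1,3)
s=P[(P[:,0]>.515)&(P[:,0]<.625)&(P[:,1]>-.08)&(P[:,1]<.11)&(P[:,2]>.014)&(P[:,2]<.055)]
print(len(s),np.percentile(s,[1,50,99],axis=0).round(4).tolist() if len(s) else '')
E
```

```text
clock: 17.3
ee_pos: [0.5628, -0.0101, 0.4295]
eef_rot: [2.246, 2.186, 0.01]
contact_force: [0.2, -0.2, -0.7]
gripper_width: -0.0001
grasp_force: 0.0
[-0.08  0.15  1.24  0.    1.74 -0.06]
2915 [[0.5529, -0.0733, 0.0158], [0.5646, 0.0279, 0.0259], [0.5818, 0.0806, 0.0327]]
```

View pics/w3.png

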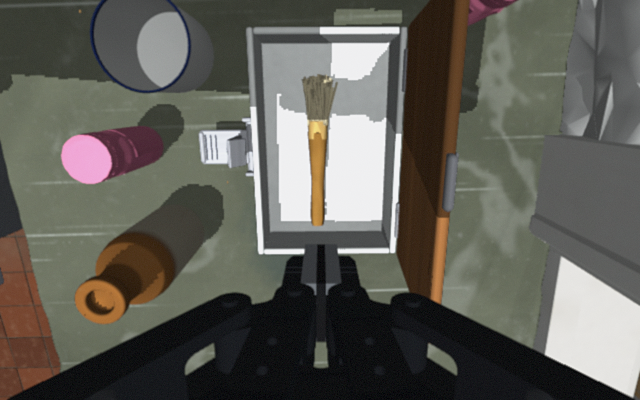

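The brush lies flat on the box floor, from (320,75) to (318,225), inside the walls, and the lid stands open at the right (430,150). Next I'll bring the closed fingers behind the lid.

```bash
python3 -m pendant '[[0.02,0.076,0,0,0,0,0],[0.038,0.153,0,0,0,0,0],[0.038,0.153,0,0,0,0,0],[0.038,0.153,0.05,0,0,0,0],[0.038,0.153,0.095,0,0,0,0],[0.038,0.153,0.095,0,0,0,0],[0.038,0.153,0.095,0,0,0,0]]'
python3 - <<'E'
from h import *
o=monitor.get_obs(); R0=R.from_rotvec(o['eef_rot'])
p=o['ee_pos']+R0.apply([0,0,.173]); print('tip',p.round(4),R0.as_matrix()[:,2].round(3))
for x,z in [(.656,.185),(.632,.183),(.601,.172),(.574,.154),(.552,.129),(.538,.1),(.534,.085),(.532,.068),(.532,.062)]:
  print(x,z,(R0.inv().apply(np.array([x,.0155,z])-p)/.75).round(3).tolist())
E
```

```text
clock: 18.23
ee_pos: [0.6781, 0.0151, 0.3548]
eef_rot: [2.25, 2.19, 0.003]
contact_force: [-0.6, -0.2, 0.3]
gripper_width: -0.0
grasp_force: 0.0
tip [0.6785 0.0151 0.1818] [ 0.002 -0.    -1.   ]
0.656 0.185 [-0.0, -0.03, -0.004]
0.632 0.183 [-0.001, -0.062, -0.002]
0.601 0.172 [-0.002, -0.103, 0.013]
0.574 0.154 [-0.003, -0.139, 0.037]
0.552 0.129 [-0.004, -0.169, 0.07]
0.538 0.1 [-0.005, -0.188, 0.109]
0.534 0.085 [-0.005, -0.193, 0.129]
0.532 0.068 [-0.005, -0.196, 0.151]
0.532 0.062 [-0.005, -0.196, 0.159]
```

```bash
python3 -m pendant '[[0,-0.03,-0.004,0,0,0,0],[-0.001,-0.046,-0.003,0,0,0,0],[-0.001,-0.062,-0.002,0,0,0,0],[-0.001,-0.083,0.005,0,0,0,0],[-0.002,-0.103,0.013,0,0,0,0],[-0.003,-0.122,0.024,0,0,0,0],[-0.003,-0.139,0.037,0,0,0,0],[-0.004,-0.155,0.052,0,0,0,0],[-0.004,-0.169,0.07,0,0,0,0],[-0.004,-0.18,0.09,0,0,0,0],[-0.005,-0.188,0.109,0,0,0,0],[-0.005,-0.188,0.109,0,0,0,0]]'
python3 - <<'E'
from h import *
o=monitor.get_obs(); print((o['ee_pos']-[0,0,.173]).round(4),o['contact_force'].round(2))
E
```

```text
clock: 19.73
ee_pos: [0.5373, 0.0153, 0.2711]
eef_rot: [2.251, 2.191, 0.001]
contact_force: [0.3, 0.2, 2.0]
gripper_width: 0.0002
grasp_force: 0.9
[0.5373 0.0153 0.0981] [0.33 0.23 2.03]
```

```bash
python3 -m pendant '[[0,-0.004,0.015,0,0,0,0],[0,-0.006,0.025,0,0,0,0],[0,-0.008,0.034,0,0,0,0],[0,-0.008,0.04,0,0,0,0],[0,-0.008,0.043,0,0,0,0],[0,-0.008,0.043,0,0,0,0]]'
```

```text
clock: 20.48
ee_pos: [0.5319, 0.0154, 0.2412]
eef_rot: [2.25, 2.19, 0.002]
contact_force: [-8.0, 0.4, 19.7]
gripper_width: -0.0
grasp_force: 9.8
```

```bash
python3 -m pendant '[[0,0,-0.01,0,0,0,0],[0,0,-0.05,0,0,0,0],[0,0,-0.12,0,0,0,0],[0,0,-0.2,0,0,0,0],[0,-0.04,-0.25,0,0,0,0],[0,-0.08,-0.25,0,0,0,0],[0,-0.13,-0.25,0,0,0,0],[0,-0.13,-0.25,0,0,0,0]]'
python3 - <<'E'
from h import *
d=shot('scene'); save(d,'s3',(140,100,460,340),2.5)
for n,D in (('scene',d),('wrist',shot('wrist'))):
  P=cloud(D).reshape(-1,3)
  s=P[(P[:,0]>.51)&(P[:,0]<.63)&(P[:,1]>-.08)&(P[:,1]<.11)&(P[:,2]>.04)&(P[:,2]<.22)]
  print(n,len(s),np.percentile(s[:,2],[2,50,98]).round(4))
E
```

```text
clock: 21.48
ee_pos: [0.4327, 0.0182, 0.4258]
eef_rot: [-2.251, -2.191, 0.0]
contact_force: [0.4, 0.6, 0.4]
gripper_width: -0.0002
grasp_force: 0.0
scene 1606 [0.0676 0.0698 0.0721]
wrist 26312 [0.0675 0.0691 0.0707]
```

View pics/s3.png

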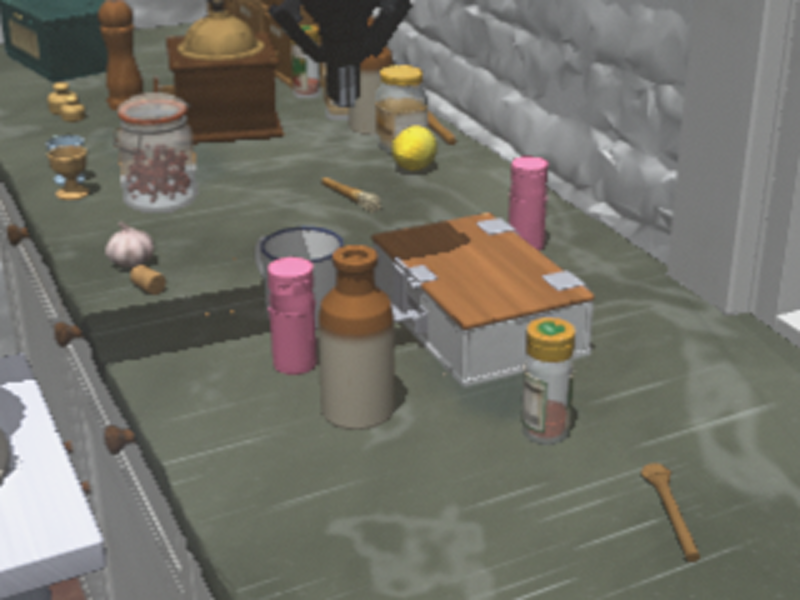

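The lid is shut and latched at z = 0.069, centred at (485,270). The jar stands upright at (550,380), and the bottle (355,340), mug (300,260) and spoon (670,510) have not moved.

```bash
python3 -c "
from cell import manip; print(manip.close_job())"
```

```text
the job is handed in; nothing more can be done
None
```

The brush is in the utensil box with the lid latched, the spice jar stands upright on the worktop, the bottle, mug and spoon were left in place, and the job was handed in at about 21.5 s on the robot's clock.

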